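# Gauge a stirrer spindle on the go and no-go forks

### The job

Take the plain thick stirrer spindle out of the storage rack and check its diameter on the two sloping fork gauges: push it squarely down through the wide go gap of both cheeks until it is wholly in the open space beneath, draw it back out, then try it in the narrow no-go gap, pressing gently and holding it there a moment to show that it is stopped. Then lay it gently in the two V blocks of the finish rest, centred, and let go. Do not drop it, do not force the no-go gap, and leave the other two rods, the bottle, the beaker and the stand as they are.

Things in the scene. Friction and masses are not known exactly. Their poses are not given: they have to be found in the camera images.
- spindle_center (a point): Centre of the spindle to be gauged: a plain round steel rod, 20 mm in diameter, 170 mm long, about 0.3 kg, lying level in one of the rack's three berths. x runs along the rod (it may have rolled about x). The other two rods in the rack are a thin one (12 mm) and one with a 34 mm collar at one end.
- thin_rod_center (a point): Centre of the thin rod in the rack: plain steel, 12 mm in diameter, 170 mm long, x along the rod. To be left alone.
- collar_rod_center (a point): Centre of the collared rod in the rack: steel, 20 mm in diameter, 170 mm long, with a collar 34 mm in diameter and 14 mm thick near its +x end (68 to 82 mm from the centre). To be left alone.
- rack_mid (a point): Fixed white rack, 130 x 190 mm: two notched bars across it at x = +-50 mm (12 mm thick), notches 24 mm wide, 6 mm deep, at y = -64, 0, +64 mm; rods lie along x. Point: mid rack at the notch floors, 45 mm above the bench. Free between the bars down to the 8 mm base plate. Rods are 64 mm apart: wide-open fingers strike the neighbours, so open part way.
- go_mouth (a point): Mouth of the GO gauge (fixed, sloping 30 degrees): middle between its two cheeks, centre of the gap, level with the cheeks' top edges, 100 mm above the bench. x: along a spindle lying in the gap (away from the robot and to its left, rising 30 degrees); y: level, across the gap; z: out of the gap (up, leaning 30 degrees back along x). The spindle is pushed along -z.
- nogo_mouth (a point): Mouth of the NO-GO gauge (fixed): same point, height, 30 degree slope and axes as go_mouth has on the go gauge. The spindle is stopped with its centre about 1 mm above this point along z. The gauges, one left and one right, may stand either way round; they are told apart by the gap and by the no-go's narrower cheeks.
- go_fork: GO fork, origin and axes as go_mouth: two cheeks 8 mm thick, 80 mm wide, 90 mm apart inside (x = +-49 mm). Slot in each: 45 degree lead-ins z 0 to -6 mm (mouth 35.5 mm), gap 23.5 mm wide z -6 to -14, open space 36 mm wide below to z -46. Spindle wholly through: centre at z -24 mm or lower (bottoms at -36). Free for fingers between the cheeks to z -60.
- nogo_fork: NO-GO fork, origin and axes as nogo_mouth: like the go fork but cheeks 60 mm wide and a narrow gap: mouth 27 mm, 45 degree lead-ins z 0 to -6 mm, gap 15 mm wide z -6 to -14 mm. Rigid.
- spindle: The spindle; its origin lies on its surface, 10 mm off the axis, half-way along (use the centre point).
- rest: The finish rest; its origin is on the bench under its centre.
- rest_seat (a point): Finish rest, fixed: two aluminium V blocks (12 mm thick, at x = +-45 mm, 45 degree sides, V 48 mm wide at the top, 69 mm high) on a 130 x 90 mm plate 8 mm thick. Point: the spindle's centre when seated and centred, 59 mm above the bench; x along the seated spindle. Free between the blocks. Rest and rack, one left and one right, may stand either way round.
- stand_top (a point): Top of the fixed retort stand: a steel post, 12 mm in diameter, 310 mm high, with a clamp boss 40 mm long, 185 to 215 mm up, on a 80 x 80 mm base plate 10 mm thick; it stands in the middle, just beyond the two gauges.
- bottle_mid (a point): Middle (75 mm up) of a loose amber glass bottle, 62 mm in diameter, 150 mm high, standing in front of the robot. To be left alone.
- beaker_mid (a point): Middle (42 mm up) of a loose glass beaker, 66 mm in diameter, 85 mm high, standing beyond the bottle. To be left alone.
- stand: The stand; its origin is on the bench under the post.

How it is judged:
By the outcome, as a careful person would: the job done as asked, in the order asked, and still so for the second after the job is handed in, with the robot touching nothing.
It also fails if it takes over 64 s, if anything falls off the work surface, if the arm or the gripper's body presses on something with over 40 N, if the wrist force passes 120 N, or if a joint passes its speed limit or range.

### The arm

A 7-joint arm with a two-finger parallel gripper is mounted at the origin on the work surface. World frame = base frame: x ahead of the robot, y to its left, z up, the work surface at z = 0. Lengths are in m, angles in rad, forces in N, time in s.
With the tool pointing down it reaches from about 0.4 to 0.85 m from the base axis. Payload 10.4 kg.
Tool frame: the origin (TCP) lies on the centre line of the jaws, within the pads' length; the fingertips stand 11 mm ahead of it and the grasp point (between the pads) lies 8 mm behind it; z points along the fingers, y is the line along which they close (so a half turn about z gives the same grasp; the last joint's range is limited). The gripper opens to 87 mm and grips with 3 to 60 N. Pads are 19 mm wide; open, the fingers measure 117 mm over their backs; the gripper's body (75 mm by 190 mm) begins 51 mm behind the grasp point.
Start: joints at [-1.345, 0.332, -0.065, 1.46, 0.022, 1.35, -0.088], TCP at [0.154, 0.606, 0.234] pointing down, gripper open.
Joint ranges: [-2.6, 2.6], [-0.5, 2.12], [-1.47, 1.34], [0.16, 2.42], [-1.27, 4.41], [0.06, 2.06], [-2.6, 2.6]. Speed limits (rad/s): [2.22, 2.22, 2.79, 2.79, 3.14, 3.14, 3.14].

### API

Orientations are given as a unit quaternion [x, y, z, w].
In Python, from bench import r gives the robot as it stands.
- The arm moves only by the shell command python3 -m pendant 'ROWS' [OPENING] [FORCE]. ROWS is JSON, a list of rows, each a list of 4 numbers: the shift along the tool's x, y, z in m, then the turn about the tool's z in rad. A call has 1 to 8 rows; each row shifts and turns the commanded pose from where the row before left it, along the tool's axes as they then stand; what a row does not reach is not made up. A row lasts 1/12 s, in which the tool goes at most 41.7 mm and 7.16 degrees, less where a joint would pass 70% of its speed; a pose out of reach is approached as far as the arm can. A call with a gripper value outside its range is refused whole. OPENING is the opening, from 0 (shut) to 1 (fully open), set as the call begins (- or left out, the last holds). The fingers move at their own pace and stop on an object; FORCE is the grip in N (left out, the last holds). Time passes only in rows, so rows that do not move let the fingers close. It gives the time, the measured TCP pose, the force, the opening and the grip force at its end, in the units of the state.
- r.read_state(): the state, without advancing time (a new reading comes with each control period).
- r.camera(name): name is "side" or "top" or "wrist"; returns a dict with "img" (400x640x3 uint8, red, green, blue), "camera_matrix" (3x3 intrinsics, pixels), "xyz" and "attitude" of the camera in the world. Camera axes: x right, y down, z forward; pixel columns grow to the right and rows downward; lengths in m; the calibration is good to about 2 mm. The wrist camera is an equidistant fisheye: a pixel r from the principal point sees the ray r / f radians off the axis. A picture is of the moment at which its call begins. There is no depth.
- r.close_job(): hands the job in; it is judged then, once.
Trained networks look in the newest picture that a camera, given by its name, has taken for a name from the list of things; names that differ only in an ending like _2 or _b are one class to them, and where a whole thing is asked for, a point or a joint stands for the part that bears it (a point fixed in the world has none). Each returns a list of dicts, best first, with "score" (0 to 1); they miss things now and then, are a little off and sometimes report something else, mostly with a low value. They report only what shows in the picture. A call takes as long as a camera call.
- r.outline_of(thing, camera): "mask" (400x640 bool, what is visible of it) and "bbox" ([centre column, centre row, width, height] in pixels, round what is visible of it).
The state is a dict: "time": time; "joint_positions": joint angles; "joint_vel": joint speeds; "joint_torque": joint torques, N m; "ee_pos": TCP position; "eef_rot": TCP orientation; "ft_force": force on the tool from outside, world axes, zero at the start; "torque": the same for the moment, N m; "width": finger opening in m; "grip_force": force on a finger pad.
Only numpy, scipy, OpenCV 4.12 (cv2) and the standard library are available. Lean on these libraries where they do the work, as an engineer would, in place of code of your own. Each camera call takes 0.05 s, during which the arm holds its last target. There are 200 camera calls.

## Working session

There is one attempt and no reset: what is moved stays moved. The work goes in short steps, Python scripts to look and compute and a shell command to move; the robot and the scene stay as the last step left them, time stands still between calls to the robot, and variables do not carry over. Pictures are saved under pics/ and viewed, at most 10 in all, crops included, and the job is handed in when it is done.

```bash
ls; mkdir -p pics; python3 - <<'E'
from bench import r
import cv2,numpy as np
s=r.read_state(); print({k:np.round(v,3).tolist() for k,v in s.items()})
for n in ["top","side","wrist"]:
    c=r.camera(n); cv2.imwrite(f"pics/{n}0.png",c["img"][:,:,::-1]); print(n,np.round(c["camera_matrix"],1).tolist(),np.round(c["xyz"],3),np.round(c["attitude"],4).tolist())
    for t in ["spindle_center","spindle","thin_rod_center","collar_rod_center","rack_mid","go_mouth","nogo_mouth","go_fork","nogo_fork","rest","stand","bottle_mid","beaker_mid"]:
        try: print(t,[(round(o["score"],2),np.round(o["bbox"]).astype(int).tolist()) for o in r.outline_of(t,n)][:3])
        except Exception as e: print(t,e)
E
```

```text
pics
{'time': 0.0, 'joint_positions': [-1.345, 0.333, -0.065, 1.461, 0.022, 1.35, -0.088], 'joint_vel': [-0.002, 0.0, -0.001, 0.002, -0.0, -0.0, -0.0], 'joint_torque': [0.0, -62.325, 0.025, -38.989, -0.061, 0.04, 0.0], 'ee_pos': [0.154, 0.605, 0.233], 'eef_rot': [0.124, 0.992, -0.001, -0.0], 'ft_force': [0.249, -0.327, -0.799], 'torque': [0.019, -0.021, 0.021], 'grip_force': 0.0, 'width': 0.087}
top [[383.5, 0.0, 321.7], [0.0, 383.5, 199.3], [0.0, 0.0, 1.0]] [ 0.525 -0.013  0.996] [-0.7007, 0.7126, -0.0297, 0.018]
spindle_center [(0.55, [253, 281, 20, 70]), (0.55, [202, 268, 13, 67]), (0.37, [230, 273, 83, 60])]
spindle [(0.8, [254, 283, 23, 70])]
thin_rod_center [(0.92, [202, 269, 16, 70])]
collar_rod_center [(0.68, [229, 275, 22, 72])]
rack_mid []
go_mouth [(0.69, [385, 182, 60, 49])]
nogo_mouth [(0.92, [220, 182, 50, 39])]
go_fork [(0.75, [384, 184, 60, 51])]
nogo_fork [(0.9, [219, 180, 54, 40])]
rest [(0.74, [396, 258, 40, 54])]
stand [(0.58, [305, 112, 31, 65])]
bottle_mid [(0.81, [320, 255, 30, 24])]
beaker_mid [(0.17, [397, 256, 38, 52])]
side [[439.2, 0.0, 318.4], [0.0, 439.2
[... 321 characters left out ...]

go_mouth [(0.93, [307, 199, 44, 27])]
nogo_mouth [(0.98, [302, 299, 41, 42]), (0.34, [392, 296, 69, 13]), (0.16, [329, 244, 23, 37])]
go_fork [(0.67, [306, 200, 36, 29])]
nogo_fork [(0.87, [298, 299, 39, 45])]
rest [(0.8, [365, 206, 42, 28])]
stand [(0.9, [242, 213, 40, 103])]
bottle_mid [(0.55, [365, 232, 20, 49])]
beaker_mid []
wrist [[309.7, 0.0, 324.1], [0.0, 309.7, 200.8], [0.0, 0.0, 1.0]] [0.082 0.625 0.384] [0.782, 0.6082, 0.0835, 0.1079]
spindle_center []
spindle []
thin_rod_center []
collar_rod_center []
rack_mid [(0.36, [44, 368, 38, 50])]
go_mouth []
nogo_mouth []
go_fork []
nogo_fork []
rest [(0.78, [44, 367, 41, 53])]
stand []
bottle_mid [(0.53, [72, 394, 8, 12])]
beaker_mid []
```

View pics/top0.png

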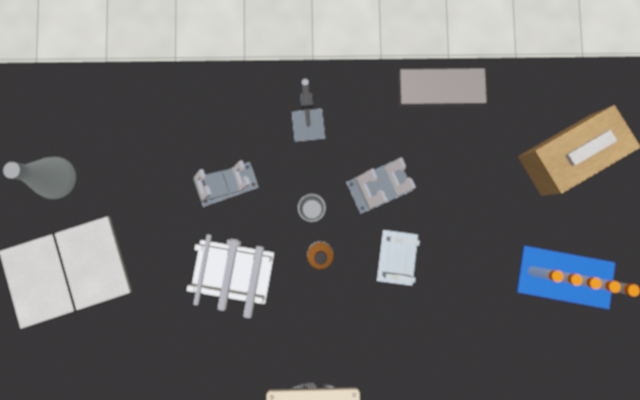

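View pics/side0.png

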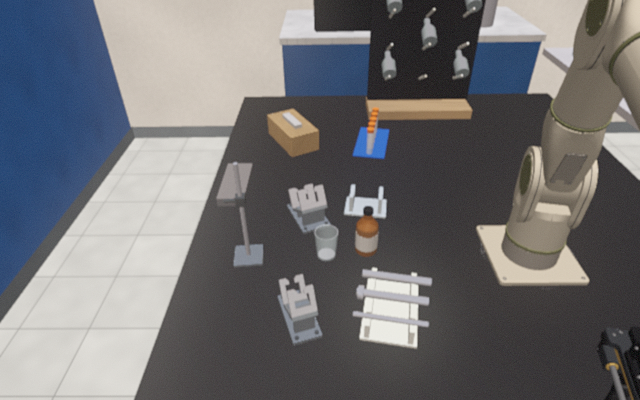

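```bash
python3 - <<'E'
import cv2,numpy as np
t=cv2.imread("pics/top0.png");s=cv2.imread("pics/side0.png")
f=lambda im,x,y:cv2.resize(im[y:y+75,x:x+100],(400,300),interpolation=cv2.INTER_CUBIC)
cv2.imwrite("pics/crop0.png",np.vstack([np.hstack([f(t,175,145),f(t,335,145)]),np.hstack([f(s,250,268),f(s,255,165)])]))
E
```

```text
(no output)
```

View pics/crop0.png

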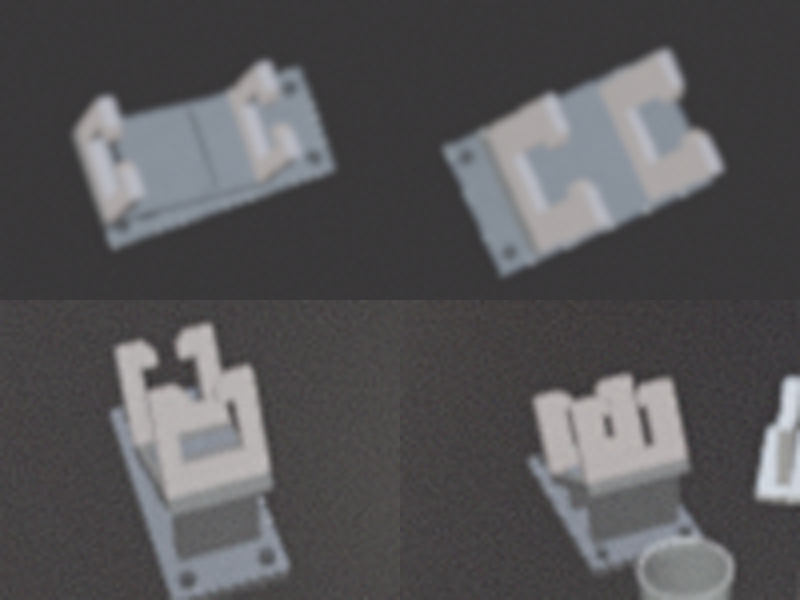

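```bash
cat >h.py <<'E'
from bench import r
import cv2,numpy as np
from scipy.spatial.transform import Rotation as R
def proj(c,P):
    p=(np.atleast_2d(P)-c["xyz"])@R.from_quat(c["attitude"]).as_matrix(); K=np.array(c["camera_matrix"])
    if c.get("fish"):
        n=np.linalg.norm(p[:,:2],axis=1)+1e-12; th=np.arctan2(n,p[:,2]); q=p[:,:2]/n[:,None]*th[:,None]
    else: q=p[:,:2]/p[:,2:]
    return q*K[0,0]+K[:2,2]
def rays(c,uv):
    K=np.array(c["camera_matrix"]); q=(np.atleast_2d(uv)-K[:2,2])/K[0,0]
    if c.get("fish"):
        th=np.linalg.norm(q,axis=1)+1e-12; d=np.c_[q/th[:,None]*np.sin(th)[:,None],np.cos(th)]
    else: d=np.c_[q,np.ones(len(q))]
    return d@R.from_quat(c["attitude"]).as_matrix().T
def atz(c,uv,z):
    d=rays(c,uv); return np.array(c["xyz"])+d*((z-c["xyz"][2])/d[:,2])[:,None]
def cam(n):
    c=r.camera(n); c["fish"]=n=="wrist"; return c
def rodaxis(c,mask,z):
    ys,xs=np.nonzero(mask); P=atz(c,np.c_[xs,ys],z)[:,:2]
    (cx,cy),(w,h),a=cv2.minAreaRect((P*1000).astype(np.float32)); 
    if w<h: a+=90;w,h=h,w
    return np.round([cx,cy,(a+90)%180-90,w,h],1), np.round(P.mean(0)*1000,1)
E
python3 - <<'E'
from h import *
for n in ["top","side"]:
    c=cam(n)
    for t,z in [("spindle_center",.055),("thin_rod_center",.051),("collar_rod_center",.055),("bottle_mid",.075),("beaker_mid",.042),("rest_seat",.06),("go_mouth",.09),("nogo_mouth",.09),("rest",.06),("rack_mid",.045)]:
        o=r.outline_of(t,n)
        for k in o[:2]: print(n,t,round(k["score"],2),*rodaxis(c,k["mask"],z))
E
```

```text
top spindle_center 0.61 [391.7 141.4 -10.6 170.5  21.9] [389.  141.3]
top thin_rod_center 0.73 [423.1 265.2 -10.8 169.   13.7] [422.4 264.9]
top thin_rod_center 0.73 [813.4   7.1   6.1 155.4  80.5] [791.1   4. ]
top collar_rod_center 0.79 [410.9 198.1  -7.5 169.6  30.2] [417.4 200.4]
top collar_rod_center 0.71 [813.9   6.1   5.2 156.7  77. ] [792.6   3.5]
top bottle_mid 0.66 [454.3 -21.3  -0.8  66.3  59.7] [454.8 -20.7]
top beaker_mid 0.63 [569.5  -2.4 -45.8  65.2  61.7] [570.   -1.4]
top rest_seat 0.71 [ 443.6 -211.2   -8.7  123.    91.5] [ 443.5 -209.5]
top go_mouth 0.61 [ 624.3 -176.4  -66.6  127.2   82.6] [ 620.9 -171.9]
top nogo_mouth 0.57 [635.5 208.9 -75.8 123.   72.8] [629.7 211.3]
top rest 0.73 [391.8 139.4 -10.6 168.8  20.1] [391.5 139.8]
top rest 0.72 [ 627.3 -183.4  -66.1  131.2   85. ] [ 623.9 -178.9]
top rack_mid 0.72 [415.4 197.   79.5 194.8 129. ] [415.4 195.1]
side spindle_center 0.91 [393.  139.6 -10.4 175.4  37.2] [393.4 141. ]
side thin_rod_center 0.93 [423.8 265.2 -10.6 169.7  15.4] [422.1 265.7]
side collar_rod_center 0.87 [410.9 198.5  -8.5 168.9  39.8] [413.2 202.2]
side collar_rod_center 0.15 [568.    8.6  89.3 143.5  62.5] [567.2   6.3]
side bottle_mid 0.75 [452.3 -23.4  83.9 217.2  64.1] [455.4  -7. ]
side bottle_mid 0.31 [420.  243.2  79.2 219.5 121.3] [424.7 272.5]
side beaker_mid 0.71 [569.4  -8.3  89.3 150.4  66.4] [567.8 -10.6]
side rest_seat 0.7 [ 445.8 -177.1   82.6  153.1  117.6] [ 451.1 -156.1]
side go_mouth 0.95 [ 622.9 -153.7  -83.6  147.1  107.2] [ 621.4 -148.7]
side nogo_mouth 0.8 [631.8 233.7 -80.9 133.3  71.8] [629.4 246.3]
side nogo_mouth 0.54 [ 621.4 -152.2  -79.2  139.9  104.1] [ 622.  -147.7]
side rest 0.88 [ 442.8 -178.6   81.8  160.2  122. ] [ 446.4 -159.2]
side rack_mid 0.55 [418.8 235.5  79.5 187.1 124.1] [419.9 248.8]
```

```bash

A='[[-0.024,-0.012,0,0],[-0.024,-0.012,0,0],[-0.024,-0.012,0,0],[-0.024,-0.012,0,0],[-0.024,-0.012,0,0],[-0.024,-0.012,0,0],[-0.024,-0.012,0,0],[-0.024,-0.012,0,0]]'
python3 -m pendant '[[-0.024,-0.012,0,0],[-0.024,-0.012,0,0],[-0.024,-0.012,0,0],[-0.024,-0.012,0,0],[-0.024,-0.012,0,0],[-0.024,-0.012,0,0],[-0.024,-0.012,0,0],[-0.024,-0.012,0,0]]' 
python3 -m pendant '[[-0.024,-0.012,0,0],[-0.024,-0.012,0,0],[-0.024,-0.012,0,0],[-0.024,-0.012,0,0],[-0.024,-0.012,0,0],[-0.024,-0.012,0,0],[-0.024,-0.012,0,0],[-0.024,-0.012,0,0]]' 
python3 -m pendant '[[-0.024,-0.012,0,0],[-0.024,-0.012,0,0],[-0.024,-0.012,0,0],[-0.024,-0.012,0,0],[-0.024,-0.012,0,0],[-0.024,-0.012,0,0],[-0.02,-0.01,0,0],[0,0,0,0]]'
```

```text
time: 3.87
ee_pos: [0.3172, 0.4645, 0.2337]
eef_rot: [0.124, 0.992, 0.0, 0.0]
ft_force: [0.9, -0.1, -0.4]
width: 0.0872
grip_force: 0.0
time: 4.53
ee_pos: [0.4797, 0.3242, 0.2337]
eef_rot: [0.124, 0.992, 0.0, 0.0]
ft_force: [0.2, 1.0, -0.2]
width: 0.0871
grip_force: 0.0
time: 5.2
ee_pos: [0.6204, 0.2002, 0.2332]
eef_rot: [0.127, 0.992, -0.001, 0.001]
ft_force: [-0.3, -0.1, 0.5]
width: 0.0868
grip_force: 0.0
```

```bash
cat > snap.py <<'E'
from h import *
import sys,pickle
c=cam("wrist"); m={}
for t in sys.argv[2:]:
    o=r.outline_of(t,"wrist")
    for k in o[:2]: print(t,round(k["score"],2),np.round(k["bbox"]))
    if o: m[t]=o[0]["mask"]
c["m"]=m; pickle.dump(c,open(sys.argv[1]+".pkl","wb"))
print(np.round(c["xyz"],4),r.read_state()["ee_pos"])
E
python3 snap.py nogo nogo_mouth
python3 -m pendant '[[-0.006,-0.023,0,0],[-0.006,-0.023,0,0],[-0.006,-0.023,0,0],[-0.006,-0.023,0,0],[-0.006,-0.023,0,0],[-0.006,-0.023,0,0],[-0.006,-0.023,0,0],[-0.006,-0.023,0,0]]' >/dev/null
python3 -m pendant '[[-0.006,-0.023,0,0],[-0.006,-0.023,0,0],[-0.006,-0.023,0,0],[-0.006,-0.023,0,0],[-0.006,-0.023,0,0],[-0.006,-0.023,0,0],[-0.006,-0.023,0,0],[0,0,0,0]]'
python3 snap.py go go_mouth
python3 - <<'E'
import pickle,cv2,numpy as np
L=[]
for n in ["nogo","go"]:
    c=pickle.load(open(n+".pkl","rb")); b=np.argwhere(c["m"][n+"_mouth"]); y,x=b.mean(0).astype(int)
    y0,x0=max(0,min(y-75,250)),max(0,min(x-100,440)); print(n,x0,y0)
    L.append(cv2.resize(c["img"][y0:y0+150,x0:x0+200,::-1],(800,600),interpolation=cv2.INTER_CUBIC)); cv2.imwrite(f"pics/{n}1.png",L[-1])
E
```

```text
nogo_mouth 0.98 [341. 199. 130. 106.]
nogo_mouth 0.71 [283.  37. 168.  74.]
[0.5487 0.22   0.3838] [0.61785556 0.20461248 0.23326588]
time: 6.63
ee_pos: [0.6188, -0.1556, 0.2338]
eef_rot: [0.126, 0.992, -0.001, 0.0]
ft_force: [0.7, -1.0, 0.4]
width: 0.0871
grip_force: 0.0
go_mouth 0.82 [302. 198. 133. 124.]
[ 0.5471 -0.1361  0.3844] [ 0.6196906  -0.1506754   0.23355828]
nogo 245 118
go 207 119
```

View pics/nogo1.png

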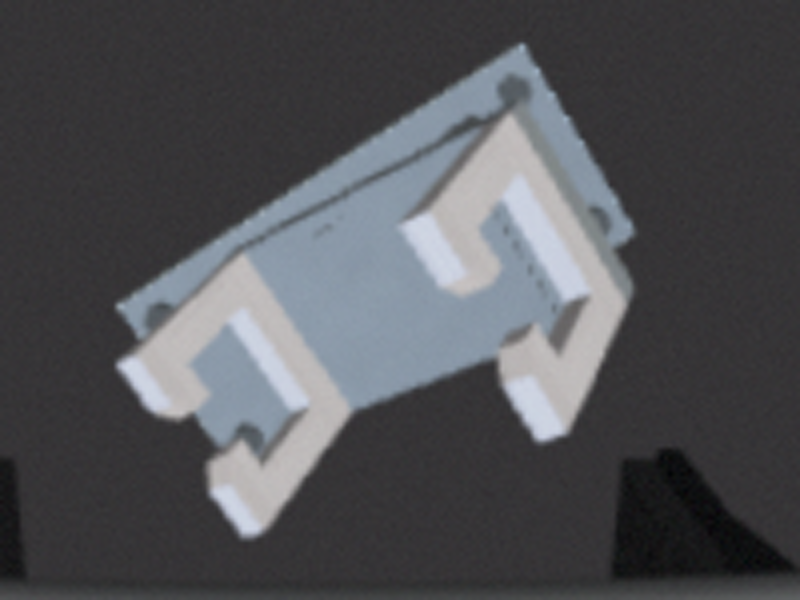

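View pics/go1.png

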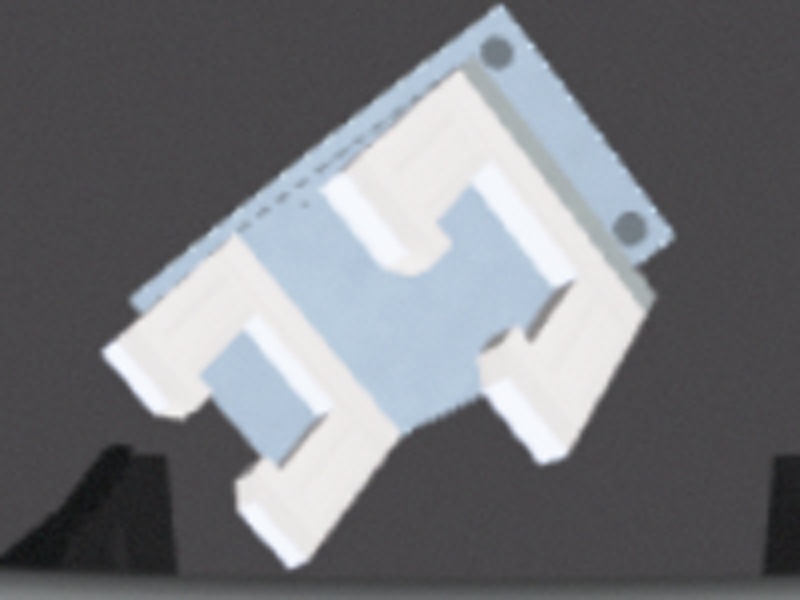

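```bash
cat > fit.py <<'E'
from h import *
import pickle
from scipy.optimize import least_squares
def G(p,P,tilt=30,zc=.1):
    x,y,a=p[:3]; xh=np.array([np.cos(a),np.sin(a),0]); t=np.radians(tilt)
    X=np.cos(t)*xh+[0,0,np.sin(t)]; Y=np.array([-np.sin(a),np.cos(a),0]); Z=np.cross(X,Y)
    return np.array([x,y,zc])+P@np.array([X,Y,Z])/1000.
px={"go":((207,119),[(345,172),(322,190),(388,270),(568,455),(543,464),(487,385),(490,165),(577,280),(128,338),(103,352),(155,412),(318,555),(293,570),(237,510),(257,318),(328,412)]),
"nogo":((245,118),[(425,212),(400,228),(460,290),(568,435),(540,442),(500,378),(517,178),(590,295),(140,352),(117,367),(148,408),(268,530),(245,538),(210,485),(240,310),(310,405)])}
def pts(W,m):
    L=[]
    for a,b in [(53,45),(-45,-53)]:
        L+=[(a,W,0),(b,W,0),(b,m,0),(a,-W,0),(b,-W,0),(b,-m,0),(a,18,-46),(a,-18,-46)]
    return np.array(L,float)
if __name__=="__main__":
  for n in px:
    c=pickle.load(open(n+".pkl","rb")); o,q=px[n]; q=(np.array(q)+.5)/4-.5+o
    for W,m in [(40,17.75),(30,13.5)]:
        P=pts(W,m)
        for a0 in (1.9,-1.2):
            f=lambda p:(proj(c,G(p,P))-q).ravel()
            s=least_squares(f,[.62,.21 if n=="nogo" else -.17,a0],loss="soft_l1"); e=f(s.x).reshape(-1,2)
            print(n,W,np.round(s.x[:2],4),round(np.degrees(s.x[2]),2),"rms",round(np.sqrt((e**2).mean()),2))
            if s.cost<60: print(np.round(e,1).tolist())
E
python3 fit.py
```

```text
go 40 [ 0.6322 -0.1985] 112.85 rms 0.99
[[0.0, 0.1], [-0.0, -0.2], [-0.6, -0.2], [0.3, -0.0], [0.1, 0.4], [-0.6, 1.8], [0.6, -0.7], [0.8, -0.7], [-2.7, 0.8], [0.1, -0.0], [0.2, 0.6], [-2.7, 1.7], [-0.6, -0.4], [0.5, 0.1], [0.4, -0.8], [1.9, -1.1]]
go 40 [ 0.6322 -0.1985] 112.85 rms 0.99
[[0.0, 0.1], [-0.0, -0.2], [-0.6, -0.2], [0.3, -0.0], [0.1, 0.4], [-0.6, 1.8], [0.6, -0.7], [0.8, -0.7], [-2.7, 0.8], [0.1, -0.0], [0.2, 0.6], [-2.7, 1.7], [-0.6, -0.4], [0.5, 0.1], [0.4, -0.8], [1.9, -1.1]]
go 30 [ 0.6327 -0.1994] 113.12 rms 5.35
go 30 [ 0.6327 -0.1994] 113.12 rms 5.35
nogo 40 [0.6424 0.1954] 107.49 rms 5.54
nogo 40 [0.6424 0.1954] 107.49 rms 5.54
nogo 30 [0.642  0.1961] 108.57 rms 1.2
[[0.8, -0.1], [-0.2, -0.6], [-5.1, -0.5], [-0.0, -0.2], [-0.3, 0.5], [0.6, 2.1], [0.7, -1.2], [0.6, -0.4], [-1.3, 0.7], [-0.2, -0.8], [1.0, 1.4], [-1.1, 0.4], [-0.4, -0.0], [-0.2, 1.7], [0.7, -0.8], [0.3, 0.1]]
nogo 30 [0.642  0.1961] 108.57 rms 1.2
[[0.8, -0.1], [-0.2, -0.6], [-5.1, -0.5], [-0.0, -0.2], [-0.3, 0.5], [0.6, 2.1], [0.7, -1.2], [0.6, -0.4], [-1.3, 0.7], [-0.2, -0.8], [1.0, 1.4], [-1.1, 0.4], [-0.4, -0.0], [-0.2, 1.7], [0.7, -0.8], [0.3, 0.1]]
```

```bash

python3 -m pendant '[[0.025,0.019,0,0],[0.025,0.019,0,0],[0.025,0.019,0,0],[0.025,0.019,0,0],[0.025,0.019,0,0],[0.025,0.019,0,0],[0.025,0.019,0,0],[0.025,0.019,0,0]]' 0.5 20 >/dev/null
python3 -m pendant '[[0.025,0.019,0,0],[0.025,0.019,0,0],[0.025,0.019,0,0],[0.018,0.017,0,0],[0,0,0,-0.068],[0,0,0.03,0],[0,0,0.03,0],[0,0,0,0]]'
python3 snap.py sp spindle_center collar_rod_center
python3 - <<'E'
from h import *
import pickle
c=pickle.load(open("sp.pkl","rb"))
for t,z in [("spindle_center",.055),("collar_rod_center",.055)]: print(*rodaxis(c,c["m"][t],z))
cv2.imwrite("pics/sp.png",c["img"][:,:,::-1])
E
```

```text
time: 8.07
ee_pos: [0.3881, 0.1404, 0.1694]
eef_rot: [0.088, 0.996, -0.002, -0.003]
ft_force: [-0.5, -0.1, -1.3]
width: 0.0433
grip_force: 0.0
spindle_center 0.74 [325. 201.  25. 184.]
collar_rod_center 0.56 [396. 187.  26. 140.]
[0.3161 0.1546 0.3204] [0.39144604 0.14090567 0.17485451]
[395.  138.8 -10.7 174.2  21.3] [374.5 142.4]
[391.7 204.3 -10.4 129.3  20.8] [385.2 205.6]
```

View pics/sp.png

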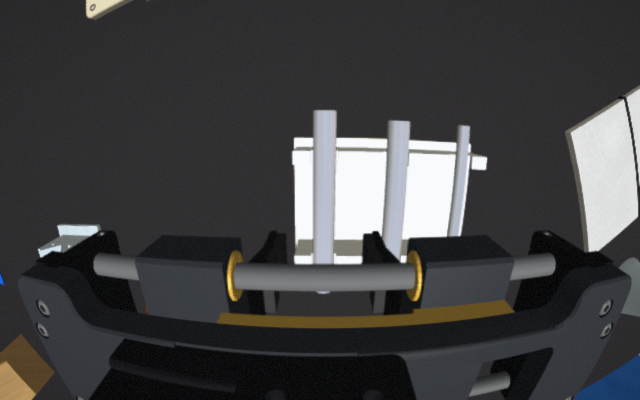

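```bash

python3 -m pendant '[[0,0,0.02,0],[0,0,0.02,0],[0,0,0.02,0],[0,0,0.02,0],[0,0,0.02,0],[0,0,0.012,0],[0,0,0.008,0],[0,0,0.0035,0]]' 0.5 20
python3 -m pendant '[[0,0,0,0],[0,0,0,0]]'
python3 -m pendant '[[0,0,0,0],[0,0,0,0],[0,0,0,0],[0,0,0,0],[0,0,0,0]]' 0 20
```

```text
time: 8.88
ee_pos: [0.392, 0.1406, 0.0505]
eef_rot: [0.09, 0.996, 0.0, 0.0]
ft_force: [0.0, -0.1, 0.1]
width: 0.0435
grip_force: 0.0
time: 9.05
ee_pos: [0.3922, 0.1404, 0.0511]
eef_rot: [0.09, 0.996, 0.0, 0.001]
ft_force: [-1.0, 0.4, -0.1]
width: 0.0433
grip_force: 0.0
time: 9.47
ee_pos: [0.3916, 0.1399, 0.0502]
eef_rot: [0.09, 0.996, 0.0, 0.0]
ft_force: [-0.3, -0.6, 0.4]
width: 0.0198
grip_force: 20.0
```

```bash

python3 -m pendant '[[0,0,-0.01,0],[0,0,-0.02,0],[0,0,-0.03,0],[0,0,-0.03,0],[0,0,-0.03,0],[0,0,-0.03,0],[0,0,-0.03,0],[0,0,0,0]]' 
python3 -m pendant '[[-0.01,-0.011,0,0],[-0.023,-0.026,0,0],[-0.023,-0.026,0,0],[-0.023,-0.026,0,0],[-0.023,-0.026,0,0],[-0.023,-0.026,0,0],[-0.023,-0.026,0,0],[-0.023,-0.026,0,0]]' 
python3 -m pendant '[[-0.023,-0.026,0,0],[-0.023,-0.026,0,0],[-0.023,-0.026,0,0],[-0.023,-0.026,0,0],[-0.012,-0.012,0,0],[0,0,0,0.12],[0,0,0,0.12],[0,0,0,0.12]]'
python3 -m pendant '[[0,0,0,0.12],[0,0,0,0.12],[0,0,0,0.12],[0,0,0,0.12],[0,0,0,0.12],[0,0,0,0.03],[0,0,0,0],[0,0,0,0]]'
```

```text
time: 10.13
ee_pos: [0.3934, 0.1408, 0.2352]
eef_rot: [0.09, 0.996, 0.002, 0.003]
ft_force: [1.2, -0.1, -2.4]
width: 0.0193
grip_force: 20.0
time: 10.8
ee_pos: [0.5251, -0.0822, 0.229]
eef_rot: [0.09, 0.996, -0.0, -0.001]
ft_force: [0.8, -0.5, -4.2]
width: 0.0195
grip_force: 20.0
time: 11.47
ee_pos: [0.6059, -0.2138, 0.2282]
eef_rot: [0.27, 0.963, -0.0, -0.001]
ft_force: [0.0, -0.1, -3.0]
width: 0.0196
grip_force: 20.0
time: 12.13
ee_pos: [0.6061, -0.2132, 0.2289]
eef_rot: [0.552, 0.834, -0.0, -0.001]
ft_force: [0.3, -0.5, -3.0]
width: 0.0193
grip_force: 20.0
```

```bash
python3 snap.py h1 spindle_center
python3 - <<'E'
from h import *
import pickle
c=pickle.load(open("h1.pkl","rb")); s=r.read_state(); T=R.from_quat(s["eef_rot"]).as_matrix(); m=c["m"]["spindle_center"]
ys,xs=np.nonzero(m); P=(atz(c,np.c_[xs,ys],s["ee_pos"][2]+.0044)-s["ee_pos"])@T*1000
for lo in range(-90,100,20):
    k=(P[:,0]>=lo)&(P[:,0]<lo+20)
    if k.sum()>20: print(lo,k.sum(),np.round([P[k,1].min(),P[k,1].max(),P[k,1].mean()],1))
print(P.min(0),P.max(0), T[:2,0])
v=c["img"][:,:,::-1].copy(); v[m]=v[m]//2+np.array([0,0,120],np.uint8); cv2.imwrite("pics/h1.png",v)
E
```

```text
spindle_center 0.73 [324. 206.  44. 217.]
[ 0.5774 -0.1445  0.3797] [ 0.60626709 -0.21334943  0.22943047]
-50 255 [-9.1  9.3  0.1]
-30 608 [-9.4  9.6  0.2]
-10 688 [-9.4  9.4 -0. ]
10 1435 [-9.7  9.8  0. ]
30 1617 [-9.6  9.8  0.1]
50 1710 [-9.5 10.   0.3]
70 1264 [-9.7  9.9  0.3]
[-35.21813173  -9.68548462  -4.42434403] [84.19265204  9.97198719 -4.34840789] [-0.39083482  0.92046066]
```

View pics/h1.png

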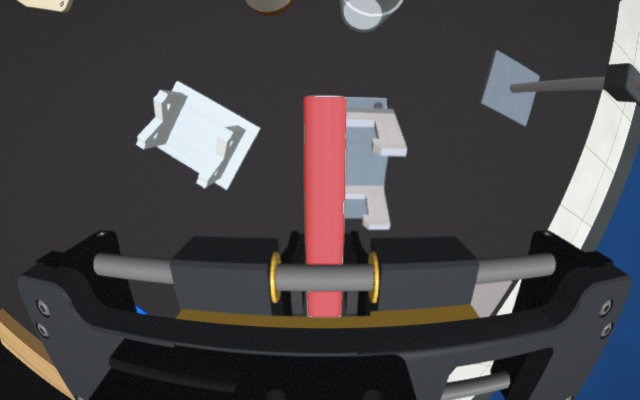

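```bash

python3 -m pendant '[[0,0,0.02,0],[0,0,0.02,0],[0,0,0.02,0],[0,0,0.016,0],[0,0,0.01,0],[0,0,0.005,0],[0,0,0,0],[0,0,0,0]]' 0 12
python3 -m pendant '[[0,0,0.003,0],[0,0,0.003,0],[0,0,0.003,0],[0,0,0.003,0]]'
python3 -m pendant '[[0,0,0.003,0],[0,0,0.003,0]]'
```

```text
time: 12.9
ee_pos: [0.6067, -0.2137, 0.1397]
eef_rot: [0.552, 0.834, 0.0, 0.0]
ft_force: [0.3, -0.7, -3.0]
width: 0.0194
grip_force: 12.0
time: 13.23
ee_pos: [0.6068, -0.2137, 0.1273]
eef_rot: [0.553, 0.833, 0.0, 0.001]
ft_force: [0.4, -0.5, -1.9]
width: 0.0193
grip_force: 12.0
time: 13.4
ee_pos: [0.6067, -0.2137, 0.121]
eef_rot: [0.553, 0.833, 0.0, 0.0]
ft_force: [1.4, 0.1, -0.9]
width: 0.0194
grip_force: 12.0
```

```bash

python3 -m pendant '[[0,0,0.003,0],[0,0,0.003,0],[0,0,0.003,0]]'
python3 -m pendant '[[0,0,0.003,0],[0,0,0.002,0],[0,0,0.002,0]]'
python3 -m pendant '[[0,0,0,0],[0,0,0,0]]'
python3 snap.py h2 spindle_center
python3 - <<'E'
from h import *
import pickle
c=pickle.load(open("h2.pkl","rb"));cv2.imwrite("pics/h2.png",c["img"][:,:,::-1]); print(r.read_state()["ft_force"])
s=cam("side"); cv2.imwrite("pics/h2s.png",cv2.resize(s["img"][140:260,230:390,::-1],(800,600),interpolation=cv2.INTER_CUBIC))
E
```

```text
time: 13.65
ee_pos: [0.6064, -0.2132, 0.1116]
eef_rot: [0.552, 0.834, 0.0, -0.0]
ft_force: [-1.0, 0.5, -2.3]
width: 0.0196
grip_force: 12.0
time: 13.9
ee_pos: [0.6067, -0.2138, 0.1054]
eef_rot: [0.553, 0.833, 0.0, 0.0]
ft_force: [-0.8, -0.5, 10.6]
width: 0.0198
grip_force: 12.0
time: 14.07
ee_pos: [0.6068, -0.214, 0.1055]
eef_rot: [0.553, 0.833, 0.0, 0.001]
ft_force: [1.7, -1.5, 0.9]
width: 0.0195
grip_force: 12.0
spindle_center 0.55 [324. 212.  62. 203.]
[ 0.5779 -0.145   0.2561] [ 0.60682713 -0.21392299  0.10544632]
[ 1.39792431 -2.4211838   1.98782035]
```

View pics/h2s.png

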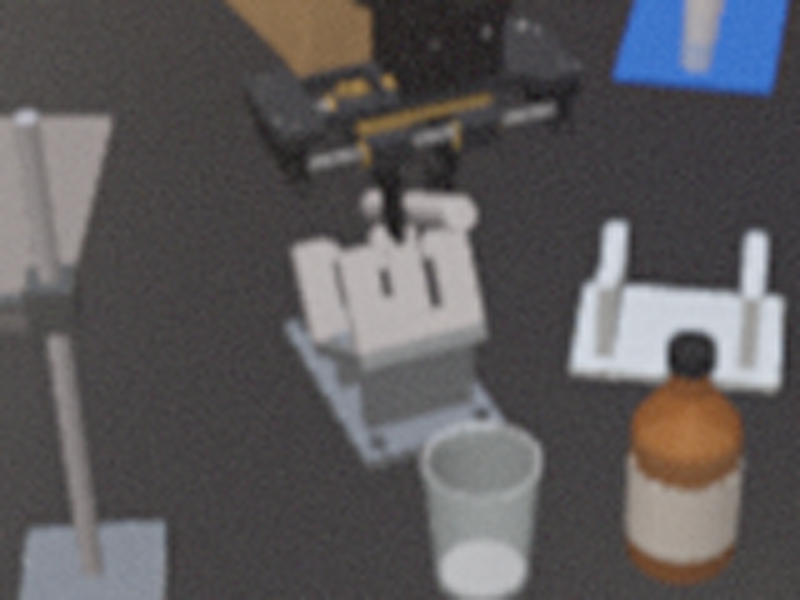

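```bash
cat > tilt.py <<'E'
from h import *
import pickle,sys
from scipy.optimize import minimize
def fit(c,s,x0=(30,-1,-4.4),rmax=232):
    T=R.from_quat(s["eef_rot"]).as_matrix(); m=c["m"]["spindle_center"][:rmax]
    a=np.linspace(0,2*np.pi,40); ring=np.c_[0*a,10*np.cos(a),10*np.sin(a)]
    def mask(p):
        t=np.radians(p[0]); X=np.array([np.cos(t),0,-np.sin(t)]); Z=np.array([np.sin(t),0,np.cos(t)])
        M=np.array([X,[0,1,0],Z]); cen=np.array([0,0,p[2]])+p[1]*X
        P=np.vstack([(ring+[e,0,0]) for e in (-30,0,30,85)])@M+cen+[0,p[3],0]
        q=proj(c,np.array(s["ee_pos"])+P/1000@T.T); im=np.zeros((400,640),np.uint8)
        cv2.fillConvexPoly(im,cv2.convexHull(np.round(q*16).astype(np.int32)),1,shift=4); return im[:rmax]>0
    f=lambda p:1-(mask(p)&m).sum()/(mask(p)|m).sum()
    b=minimize(f,[*x0,0],method="Nelder-Mead",options=dict(initial_simplex=[[x0[0],x0[1],x0[2],0],[x0[0]+8,*x0[1:],0],[x0[0],x0[1]+4,x0[2],0],[*x0[:2],x0[2]+4,0],[*x0,2]]))
    return np.round(b.x,2),round(b.fun,4)
if __name__=="__main__":
    c=pickle.load(open(sys.argv[1]+".pkl","rb")); s=r.read_state()
    for t in (0,20,35): print(fit(c,s,(t,-1,-4.4)))
E
python3 tilt.py h2
```

```text
(array([ 18.67,  -6.86, -14.44,   0.1 ]), np.float64(0.034))
(array([27.18, -3.37, -3.79,  0.07]), np.float64(0.0147))
(array([30.67, -1.23, -0.22,  0.08]), np.float64(0.0171))
```

```bash

python3 -m pendant '[[-0.0025,0,-0.0043,0],[-0.005,0,-0.0087,0],[0,0.01,0,0],[0,0.0147,0,0],[0,0.005,0,0],[0,0,0,0],[0,0,0,0]]' 0 25
python3 snap.py h3 spindle_center; python3 tilt.py h3
python3 - <<'E'
from fit import *
c=pickle.load(open("h3.pkl","rb")); s=r.read_state(); a=np.radians(112.85)
d=np.array(s["ee_pos"])-[.6322,-.1985,.1]; xh=np.array([np.cos(a),np.sin(a)]); yg=np.array([-np.sin(a),np.cos(a)])
print("h,y,v",np.round([d[:2]@xh*1e3,d[:2]@yg*1e3,d[2]*1e3],1))
v=c["img"][:,:,::-1].copy()
for q in proj(c,G([.6322,-.1985,a],pts(40,17.75))): cv2.circle(v,tuple(np.round(q).astype(int)),2,(0,0,255),1)
cv2.imwrite("pics/h3.png",cv2.resize(v[60:260,200:460],(780,600),interpolation=cv2.INTER_CUBIC))
E
```

```text
time: 14.8
ee_pos: [0.6366, -0.2087, 0.1175]
eef_rot: [0.552, 0.834, -0.0, -0.0]
ft_force: [-1.4, -0.1, -3.8]
width: 0.0194
grip_force: 25.0
spindle_center 0.66 [324. 213.  59. 210.]
[ 0.6079 -0.1398  0.2682] [ 0.63602926 -0.20935206  0.11776684]
(array([ 19.77,  -5.61, -10.77,   0.75]), np.float64(0.0175))
(array([25.25, -3.25, -4.6 ,  0.81]), np.float64(0.0128))
(array([28.1 , -1.62, -1.07,  0.82]), np.float64(0.0148))
h,y,v [-11.5   0.7  17.8]
```

View pics/h3.png

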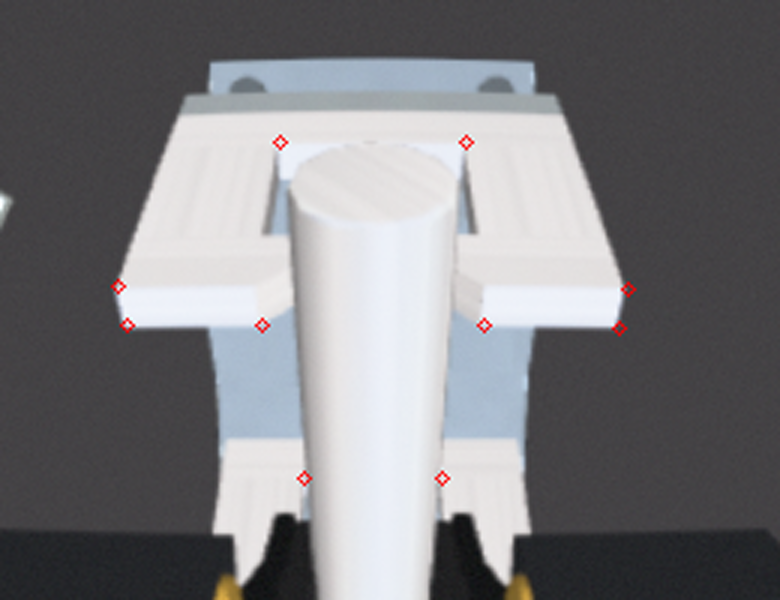

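```bash

python3 -m pendant '[[0.003,0.0003,0.0052,0],[0.003,0,0.0052,0],[0.002,0,0.0035,0],[0.0015,0,0.0026,0],[0.0015,0,0.0026,0],[0.0015,0,0.0026,0]]' 0 15
python3 -m pendant '[[0.0015,0,0.0026,0],[0.0015,0,0.0026,0],[0.0015,0,0.0026,0]]'
python3 -m pendant '[[0.0015,0,0.0026,0],[0.0015,0,0.0026,0],[0.0015,0,0.0026,0]]'
```

```text
time: 15.4
ee_pos: [0.632, -0.197, 0.096]
eef_rot: [0.553, 0.834, 0.0, -0.0]
ft_force: [0.6, 0.5, -4.1]
width: 0.02
grip_force: 15.0
time: 15.65
ee_pos: [0.6304, -0.1929, 0.0883]
eef_rot: [0.553, 0.833, 0.0, 0.0]
ft_force: [0.0, 0.5, -3.6]
width: 0.0193
grip_force: 15.0
time: 15.9
ee_pos: [0.6286, -0.1888, 0.0805]
eef_rot: [0.553, 0.833, 0.0, 0.0]
ft_force: [0.5, -0.9, -3.7]
width: 0.0197
grip_force: 15.0
```

```bash

python3 -m pendant '[[0.0015,0,0.0026,0],[0.0015,0,0.0026,0],[0.0015,0,0.0026,0]]'
python3 -m pendant '[[0.0008,0,0.0014,0],[0,0,0,0],[0,0,0,0],[0,0,0,0]]'
python3 snap.py h4 spindle_center; python3 tilt.py h4
```

```text
time: 16.15
ee_pos: [0.6268, -0.1846, 0.0727]
eef_rot: [0.553, 0.834, 0.0, -0.0]
ft_force: [0.2, 0.8, -3.0]
width: 0.0194
grip_force: 15.0
time: 16.48
ee_pos: [0.6267, -0.1842, 0.0717]
eef_rot: [0.553, 0.833, 0.0, 0.0]
ft_force: [-1.1, 0.5, -4.3]
width: 0.0194
grip_force: 15.0
spindle_center 0.73 [322. 227. 216. 180.]
spindle_center 0.6 [325. 212.  60. 207.]
[ 0.5978 -0.1153  0.2223] [ 0.62667659 -0.18418107  0.07170173]
(array([ 12.18, -17.89, -26.91,  21.58]), np.float64(0.6246))
(array([ 38.24,  -3.67, -28.03,  16.59]), np.float64(0.5862))
(array([ 39.98,  -2.02, -25.54,  16.47]), np.float64(0.5874))
```

```bash

python3 -m pendant '[[-0.0015,0,-0.0026,0],[-0.003,0,-0.0052,0],[-0.003,0,-0.0052,0],[-0.003,0,-0.0052,0],[-0.003,0,-0.0052,0],[-0.003,0,-0.0052,0],[-0.003,0,-0.0052,0],[-0.003,0,-0.0052,0]]' 0 25
python3 -m pendant '[[-0.003,0,-0.0052,0],[-0.004,0,-0.007,0],[-0.004,0,-0.007,0],[0,0,-0.02,0],[0,0,-0.03,0],[0,0,-0.03,0],[0,0,-0.03,0],[0,0,0,0]]'
```

```text
time: 17.25
ee_pos: [0.6355, -0.2051, 0.1111]
eef_rot: [0.553, 0.833, 0.0, 0.0]
ft_force: [0.0, -0.5, -4.1]
width: 0.0189
grip_force: 25.0
time: 17.92
ee_pos: [0.6416, -0.2166, 0.2471]
eef_rot: [0.553, 0.833, 0.001, 0.004]
ft_force: [0.4, -0.9, -1.9]
width: 0.0192
grip_force: 25.0
```

```bash

python3 -m pendant '[[0.012,-0.008,0,0],[0.024,-0.0155,0,0],[0.024,-0.0155,0,0],[0.024,-0.0155,0,0],[0.024,-0.0155,0,0],[0.024,-0.0155,0,0],[0.012,-0.0075,0,0]]'
python3 -m pendant '[[0.025,0.0107,0,0],[0.025,0.0107,0,0],[0.025,0.0107,0,0],[0.025,0.0107,0,0],[0.025,0.0107,0,0],[0.025,0.0107,0,0],[0.025,0.0107,0,0],[0.0275,0.0107,0,0]]'
python3 -m pendant '[[0.0037,0.028,0,0],[0.0037,0.028,0,0],[0.0037,0.028,0,0],[0.0037,0.028,0,0],[0.0037,0.028,0,0],[0.0038,0.027,0,0],[0,0,0,0.076],[0,0,0,0]]'
python3 -m pendant '[[0,0,0,0],[0,0,0,0]]'
```

```text
time: 18.5
ee_pos: [0.4956, -0.1172, 0.2394]
eef_rot: [0.552, 0.834, 0.0, -0.001]
ft_force: [0.9, 0.4, -3.9]
width: 0.019
grip_force: 25.0
time: 19.17
ee_pos: [0.4978, 0.1018, 0.2398]
eef_rot: [0.553, 0.833, 0.0, 0.0]
ft_force: [-0.1, -0.2, -3.7]
width: 0.0193
grip_force: 25.0
time: 19.83
ee_pos: [0.6435, 0.1874, 0.2382]
eef_rot: [0.585, 0.811, -0.001, -0.0]
ft_force: [-0.1, -0.4, -2.4]
width: 0.0191
grip_force: 25.0
time: 20.0
ee_pos: [0.6427, 0.1861, 0.24]
eef_rot: [0.583, 0.812, -0.0, 0.0]
ft_force: [0.6, -0.4, -3.3]
width: 0.0193
grip_force: 25.0
```

```bash

python3 -m pendant '[[0,0.0025,0.02,0],[0,0,0.03,0],[0,0,0.03,0],[0,0,0.025,0],[0,0,0.012,0],[0,0,0.005,0],[0,0,0,0],[0,0,0,0]]'
python3 snap.py n1 spindle_center nogo_mouth; python3 tilt.py n1
python3 - <<'E'
from fit import *
s=r.read_state(); a=np.radians(108.57)
d=np.array(s["ee_pos"])-[.642,.1961,.1]; xh=np.array([np.cos(a),np.sin(a)]); yg=np.array([-np.sin(a),np.cos(a)])
print("h,y,v",np.round([d[:2]@xh*1e3,d[:2]@yg*1e3,d[2]*1e3],1))
c=pickle.load(open("n1.pkl","rb")); q=proj(c,G([.642,.1961,a],pts(30,13.5))); print(np.round(q[:8]).tolist())
# mirror check: fork mask extents per row vs model middle
m=c["m"]["nogo_mouth"]
for v in range(int(q[:8,1].min()),int(q[1,1])+3,4):
    x=np.nonzero(m[v])[0]
    if len(x): print(v,x.min(),x.max(),(x.min()+x.max())/2)
E
```

```text
time: 20.67
ee_pos: [0.6462, 0.1878, 0.1196]
eef_rot: [0.584, 0.812, 0.001, 0.001]
ft_force: [0.3, -1.3, -3.2]
width: 0.0194
grip_force: 25.0
spindle_center 0.55 [325. 212.  62. 206.]
nogo_mouth 0.79 [323. 171. 126. 155.]
[0.6223 0.2585 0.2702] [0.64627396 0.18792417 0.1195995 ]
(array([ 19.99,  -6.1 , -12.36,  -0.02]), np.float64(0.027))
(array([26.73, -2.92, -3.89, -0.13]), np.float64(0.0202))
(array([29.06, -1.46, -0.31, -0.05]), np.float64(0.0233))
h,y,v [-9.1 -1.4 19.6]
[[258.0, 158.0], [260.0, 171.0], [293.0, 171.0], [384.0, 158.0], [382.0, 171.0], [349.0, 171.0], [291.0, 110.0], [352.0, 110.0]]
110 271 372 321.5
114 270 372 321.0
118 269 374 321.5
122 267 375 321.0
126 266 376 321.0
130 266 377 321.5
134 265 379 322.0
138 263 380 321.5
142 262 380 321.0
146 260 381 320.5
150 259 382 320.5
154 259 383 321.0
158 259 383 321.0
162 259 383 321.0
166 260 383 321.5
170 261 380 320.5
```

```bash

python3 -m pendant '[[0.002,-0.0014,0.0035,0],[0.003,0,0.0052,0],[0.0025,0,0.0043,0],[0.0015,0,0.0026,0],[0.001,0,0.0017,0],[0,0,0,0]]' 0 15
python3 -m pendant '[[0.0005,0,0.0009,0],[0.0005,0,0.0009,0],[0,0,0,0]]'
python3 -m pendant '[[0.0005,0,0.0009,0],[0.0005,0,0.0009,0],[0,0,0,0]]'
```

```text
time: 21.32
ee_pos: [0.6405, 0.1972, 0.0998]
eef_rot: [0.584, 0.812, -0.0, -0.0]
ft_force: [-0.5, -0.2, -3.1]
width: 0.0194
grip_force: 15.0
time: 21.57
ee_pos: [0.6408, 0.1976, 0.0988]
eef_rot: [0.584, 0.812, 0.0, 0.0]
ft_force: [0.9, -1.5, -2.8]
width: 0.0195
grip_force: 15.0
time: 21.82
ee_pos: [0.6412, 0.1982, 0.0979]
eef_rot: [0.584, 0.812, 0.001, 0.001]
ft_force: [2.9, -3.2, 2.9]
width: 0.0196
grip_force: 15.0
```

```bash

python3 -m pendant '[[0.0005,0,0.0009,0],[0,0,0,0],[0,0,0,0]]'
python3 -m pendant '[[0.0003,0,0.0004,0],[0,0,0,0],[0,0,0,0],[0,0,0,0],[0,0,0,0],[0,0,0,0],[0,0,0,0],[0,0,0,0]]'
python3 -m pendant '[[0,0,0,0],[0,0,0,0],[0,0,0,0],[0,0,0,0]]'
python3 snap.py n2 spindle_center; python3 tilt.py n2
```

```text
time: 22.07
ee_pos: [0.6413, 0.1982, 0.0977]
eef_rot: [0.584, 0.812, 0.001, 0.001]
ft_force: [-0.9, -4.6, 9.7]
width: 0.0198
grip_force: 15.0
time: 22.73
ee_pos: [0.6413, 0.1982, 0.0976]
eef_rot: [0.584, 0.812, 0.001, 0.001]
ft_force: [-0.4, -5.2, 12.3]
width: 0.0195
grip_force: 15.0
time: 23.07
ee_pos: [0.6413, 0.1982, 0.0976]
eef_rot: [0.584, 0.812, 0.001, 0.001]
ft_force: [-1.0, -6.2, 11.4]
width: 0.0199
grip_force: 15.0
[0.6174 0.2691 0.2482] [0.64129236 0.19820481 0.09759688]Traceback (most recent call last):
  File "tilt.py", line 18, in <module>
    for t in (0,20,35): print(fit(c,s,(t,-1,-4.4)))
                              ~~~^^^^^^^^^^^^^^^^^
  File "tilt.py", line 5, in fit
    T=R.from_quat(s["eef_rot"]).as_matrix(); m=c["m"]["spindle_center"][:rmax]
                                               ~~~~~~^^^^^^^^^^^^^^^^^^
KeyError: 'spindle_center'
```

```bash

python3 -m pendant '[[-0.0015,0,-0.0026,0],[-0.004,0,-0.007,0],[-0.006,0,-0.0104,0],[-0.006,0,-0.0104,0],[-0.005,0,-0.0087,0],[0,0,-0.03,0],[0,0,-0.03,0],[0,0,-0.04,0]]' 0 25
python3 -m pendant '[[-0.005,-0.024,0,0],[-0.005,-0.024,0,0],[-0.005,-0.024,0,0],[-0.005,-0.024,0,0],[-0.005,-0.024,0,0],[-0.005,-0.024,0,0],[-0.005,-0.024,0,0],[0,0,0,0]]'
python3 -m pendant '[[-0.02,-0.012,0,0],[-0.02,-0.012,0,0],[-0.02,-0.012,0,0],[-0.02,-0.012,0,0],[-0.02,-0.012,0,0],[-0.02,-0.012,0,0],[-0.02,-0.012,0,0],[-0.02,-0.012,0,0]]'
python3 -m pendant '[[0,0,0,-0.12],[0,0,0,-0.12],[0,0,0,-0.12],[0,0,0,-0.12],[0,0,0,-0.12],[0,0,0,-0.12],[0,0,0,-0.12],[0,0,0,-0.12]]'
python3 -m pendant '[[0,0,0,-0.12],[0,0,0,-0.014],[0,0,0,0],[0,0,0,0]]'
python3 snap.py r1 rest rest_seat spindle_center; python3 tilt.py r1
```

```text
time: 23.83
ee_pos: [0.6461, 0.1772, 0.2347]
eef_rot: [0.584, 0.812, -0.001, -0.001]
ft_force: [0.2, 1.1, -3.8]
width: 0.0192
grip_force: 25.0
time: 24.5
ee_pos: [0.4964, 0.0881, 0.2355]
eef_rot: [0.585, 0.811, 0.0, -0.001]
ft_force: [1.6, -0.4, -4.3]
width: 0.0195
grip_force: 25.0
time: 25.17
ee_pos: [0.4585, -0.0925, 0.2354]
eef_rot: [0.584, 0.812, 0.001, 0.0]
ft_force: [-0.5, -0.4, -3.1]
width: 0.0196
grip_force: 25.0
time: 25.83
ee_pos: [0.4589, -0.0914, 0.2353]
eef_rot: [0.141, 0.99, 0.0, 0.0]
ft_force: [-0.4, -0.4, -3.3]
width: 0.0196
grip_force: 25.0
time: 26.17
ee_pos: [0.459, -0.0911, 0.2349]
eef_rot: [0.079, 0.997, 0.0, 0.0]
ft_force: [-0.0, 0.3, -3.8]
width: 0.0189
grip_force: 25.0
rest 0.91 [216. 177.  85. 110.]
rest_seat 0.94 [216. 181.  88. 104.]
spindle_center 0.89 [326. 212.  61. 209.]
[ 0.3858 -0.0788  0.3856] [ 0.45893748 -0.09087818  0.23468635]
(array([ 22.02,  -5.5 , -10.24,   0.53]), np.float64(0.0209))
(array([26.66, -3.4 , -4.58,  0.49]), np.float64(0.0155))
(array([ 3.092e+01, -8.200e-01,  2.000e-02,  5.600e-01]), np.float64(0.0166))
```

```bash
cat > rest.py <<'E'
from h import *
import pickle
from scipy.optimize import minimize
c=pickle.load(open("r1.pkl","rb")); m=c["m"]["rest"]|c["m"]["rest_seat"]
def box(x0,x1,y0,y1,z0,z1): return np.array([(x,y,z) for x in (x0,x1) for y in (y0,y1) for z in (z0,z1)],float)
def parts(w):
    L=[box(-65,65,-45,45,0,8)]
    for x in (-51,39):
        L+=[box(x,x+12,-w,w,8,45)]
        for s in (-1,1): L+=[np.array([(X,s*Y,Z) for X in (x,x+12) for Y,Z in [(0,45),(w,45),(24,69),(w,69)]],float)]
    return L
def W(p,P):
    a=p[2]; return np.array([p[0],p[1],0])+P@np.array([[np.cos(a),np.sin(a),0],[-np.sin(a),np.cos(a),0],[0,0,1]])/1000
def mask(p):
    o=np.zeros((400,640),np.uint8)
    for P in parts(p[3]*1000):
        q=proj(c,W(p,P)); cv2.fillConvexPoly(o,cv2.convexHull(np.round(q*16).astype(np.int32)),1,shift=4)
    return o>0
f=lambda p:1-(mask(p)&m).sum()/(mask(p)|m).sum()
for w in (.027,.032,.038):
    p0=np.array([.444,-.211,-.15,w]); b=minimize(f,p0,method="Nelder-Mead",options=dict(initial_simplex=[p0]+[p0+d for d in np.diag([.008,.008,.06,.004])],maxiter=400)); print(np.round(b.x[:2],4),np.degrees(b.x[2]).round(2),b.x[3].round(4),round(b.fun,4))
p=b.x; v=c["img"][:,:,::-1].copy()
v=cv2.resize(v[110:245,140:320],(800,600),interpolation=cv2.INTER_CUBIC)
for P in parts(p[3]*1000):
    q=(proj(c,W(p,P))-[140,110]+.5)*4.444
    for u in q: cv2.circle(v,tuple(np.round(u).astype(int)),4,(0,0,255),1)
cv2.imwrite("pics/r1.png",v)
E
python3 rest.py
```

```text
[ 0.4386 -0.2224] -7.68 0.034 0.0337
[ 0.4386 -0.2224] -7.53 0.0306 0.0325
[ 0.4388 -0.222 ] -6.48 0.0344 0.0449
```

View pics/r1.png

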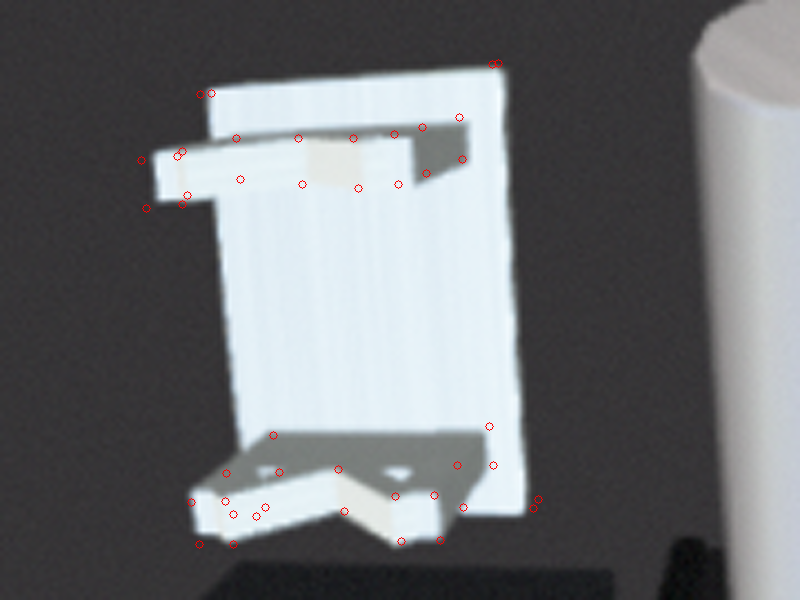

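```bash
cat > rest2.py <<'E'
from h import *
import pickle
from scipy.optimize import least_squares
c=pickle.load(open("r1.pkl","rb"))
D=[(208,88,-65,-45,8),(506,68,-65,45,4),(526,514,65,45,4),(153,150,-51,'-',69),(158,201,-39,'-',69),(412,135,-51,'+',69),(416,184,-39,'+',69),(308,135,-51,0,45),(310,183,-39,0,45),(358,135,-51,24,69),(360,186,-39,24,69),(193,490,39,'-',69),(200,538,51,'-',69),(225,544,51,-24,69),(338,468,39,0,45),(345,512,51,0,45),(395,497,39,24,69),(400,545,51,24,69),(437,492,39,'+',69),(440,540,51,'+',69)]
q=np.array([d[:2] for d in D])/4.444-.5+[140,110]
def f(p):
    P=np.array([(d[2],{'-':-p[3],'+':p[3]}.get(d[3],d[3]),d[4]) for d in D],float); a=p[2]
    return (proj(c,np.array([p[0],p[1],0])+P@np.array([[np.cos(a),np.sin(a),0],[-np.sin(a),np.cos(a),0],[0,0,1]])/1000)-q).ravel()
s=least_squares(f,[.44,-.22,-.13,30],loss="soft_l1",x_scale=[.01,.01,.1,5]); print(np.round(s.x,4),np.degrees(s.x[2])); print(np.round(f(s.x).reshape(-1,2),1).tolist())
E
python3 rest2.py
```

```text
[ 0.4385 -0.2205 -0.1448 34.595 ] -8.294439399123629
[[0.5, -0.3], [0.3, -0.5], [1.7, -1.7], [-0.6, 0.6], [-0.8, -0.2], [-1.1, 0.1], [-1.4, 0.4], [0.1, 0.0], [0.3, -0.5], [1.6, 0.7], [1.8, 0.4], [-0.7, 1.3], [-0.8, 0.1], [1.5, -1.1], [0.0, -0.1], [-0.4, -0.7], [0.1, -0.0], [0.1, -0.8], [-0.4, 1.1], [-0.0, 0.3]]
```

```bash

python3 -m pendant '[[0.0012,-0.0213,0,0],[0,-0.022,0,0],[0,-0.022,0,0],[0,-0.022,0,0],[0,-0.022,0,0],[0,-0.022,0,-0.014],[0,0,0,0],[0,0,0,0]]'
python3 -m pendant '[[0,0,0.03,0],[0,0,0.03,0],[0,0,0.03,0],[0,0,0.025,0],[0,0,0.01,0],[0,0,0,0],[0,0,0,0]]'
python3 snap.py r2 spindle_center;python3 tilt.py r2
```

```text
time: 27.03
ee_pos: [0.4374, -0.2214, 0.2346]
eef_rot: [0.071, 0.997, -0.0, -0.0]
ft_force: [-0.2, -0.3, -3.6]
width: 0.0192
grip_force: 25.0
time: 27.62
ee_pos: [0.4382, -0.2201, 0.1102]
eef_rot: [0.069, 0.998, -0.0, -0.0]
ft_force: [0.5, 0.1, -3.2]
width: 0.0193
grip_force: 25.0
spindle_center 0.98 [325. 213.  60. 211.]
[ 0.3649 -0.2092  0.2609] [ 0.43890369 -0.22051618  0.11114982]
(array([ 20.29,  -5.7 , -10.91,   0.75]), np.float64(0.0239))
(array([26.29, -3.17, -4.75,  0.69]), np.float64(0.0178))
(array([29.82, -1.09, -0.08,  0.68]), np.float64(0.019))
```

```bash

python3 -m pendant '[[0.002,0,0.008,0],[0,0,0.007,0],[0,0,0.004,0],[0,0,0.003,0],[0,0,0.003,0]]' 0 12
python3 -m pendant '[[0,0,0.0025,0],[0,0,0.0025,0],[0,0,0.0025,0],[0,0,0.0025,0]]'
python3 -m pendant '[[0,0,0.0025,0],[0,0,0.0025,0],[0,0,0.0025,0],[0,0,0,0]]'
```

```text
time: 28.13
ee_pos: [0.4359, -0.2204, 0.0844]
eef_rot: [0.069, 0.998, -0.0, 0.0]
ft_force: [-0.9, -0.6, -1.5]
width: 0.0196
grip_force: 12.0
time: 28.47
ee_pos: [0.4358, -0.2203, 0.0744]
eef_rot: [0.069, 0.998, -0.0, 0.0]
ft_force: [-1.4, -1.4, -1.6]
width: 0.0193
grip_force: 12.0
time: 28.8
ee_pos: [0.4357, -0.2201, 0.0667]
eef_rot: [0.069, 0.998, -0.0, -0.0]
ft_force: [0.3, -1.3, -2.4]
width: 0.0196
grip_force: 12.0
```

Pivoting gently; on to about 0.055.

```bash

python3 -m pendant '[[0,0,0.0025,0],[0,0,0.0025,0],[0,0,0.0015,0],[0,0,0,0]]'
python3 -m pendant '[[0,0,0.0015,0],[0,0,0.001,0],[0,0,0,0]]'
python3 -m pendant '[[0,0,0.001,0],[0,0,0,0],[0,0,0,0]]'
python3 snap.py r3 spindle_center;python3 tilt.py r3
```

```text
time: 29.13
ee_pos: [0.4356, -0.22, 0.0602]
eef_rot: [0.069, 0.998, 0.0, -0.0]
ft_force: [-1.1, -2.5, -1.9]
width: 0.0195
grip_force: 12.0
time: 29.38
ee_pos: [0.4358, -0.2201, 0.058]
eef_rot: [0.069, 0.998, 0.0, -0.0]
ft_force: [-1.2, -0.9, -2.4]
width: 0.0195
grip_force: 12.0
time: 29.63
ee_pos: [0.4358, -0.2203, 0.0572]
eef_rot: [0.069, 0.998, -0.0, 0.0]
ft_force: [-2.1, -1.8, -1.7]
width: 0.0199
grip_force: 12.0
spindle_center 0.69 [636. 332.   7.  50.]
spindle_center 0.66 [328. 206.  46. 217.]
[ 0.3626 -0.2093  0.2079] [ 0.43584888 -0.22025112  0.05718666]
(array([ 0. , -1. , -4.4,  0. ]), np.float64(1.0))
(array([20. , -1. , -4.4,  0. ]), np.float64(1.0))
(array([35. , -1. , -4.4,  0. ]), np.float64(1.0))
```

```bash

python3 -m pendant '[[0,0,0.001,0],[0,0,0,0],[0,0,0,0]]'
python3 -m pendant '[[0,0,0.001,0],[0,0,0,0],[0,0,0,0]]'
python3 - <<'E'
from tilt import *
c=cam("wrist"); o=[k for k in r.outline_of("spindle_center","wrist") if abs(k["bbox"][0]-325)<40]; s=r.read_state()
c["m"]={"spindle_center":o[0]["mask"]}
for t in (-5,5): print(fit(c,s,(t,-1,-4)))
E
```

```text
time: 29.98
ee_pos: [0.436, -0.2207, 0.0565]
eef_rot: [0.07, 0.998, -0.0, 0.0]
ft_force: [-3.7, -4.4, 3.6]
width: 0.0196
grip_force: 12.0
time: 30.23
ee_pos: [0.436, -0.221, 0.0556]
eef_rot: [0.07, 0.998, -0.0, 0.0]
ft_force: [-3.7, -5.4, 6.7]
width: 0.0197
grip_force: 12.0
(array([-2.08, -1.42, -2.43,  1.05]), np.float64(0.0197))
(array([ 0.34, -1.38, -1.36,  1.17]), np.float64(0.0196))
```

```bash

python3 -m pendant '[[0,-0.0008,-0.0006,0],[0,0,0,0],[0,0,0,0]]' 0 6
python3 -m pendant '[[0,0,0,0],[0,0,0,0],[0,0,0,0],[0,0,0,0],[0,0,0,0]]' 0.45
python3 -m pendant '[[0,0,-0.005,0],[0,0,-0.01,0],[0,0,-0.02,0],[0,0,-0.03,0],[0,0,-0.03,0],[0,0,-0.03,0],[0,0,-0.02,0],[0,0,0,0]]'
python3 -m pendant '[[0,0.03,0,0],[0,0.03,0,0],[0,0.03,0,0],[0,0.03,0,0],[0,0,0,0],[0,0,0,0]]'
python3 - <<'E'
from h import *
for n in ["wrist","top","side"]:
    c=cam(n)
    for k in r.outline_of("spindle_center",n)[:2]: print(n,round(k["score"],2),*rodaxis(c,k["mask"],.059))
E
```

```text
time: 30.58
ee_pos: [0.4359, -0.221, 0.0558]
eef_rot: [0.069, 0.998, -0.0, 0.0]
ft_force: [-0.4, -3.9, 1.1]
width: 0.0197
grip_force: 6.0
time: 31.0
ee_pos: [0.4357, -0.2205, 0.0556]
eef_rot: [0.069, 0.998, 0.0, -0.0]
ft_force: [-0.3, 1.2, -0.1]
width: 0.0381
grip_force: 0.0
time: 31.67
ee_pos: [0.4375, -0.2221, 0.2053]
eef_rot: [0.07, 0.998, 0.0, 0.003]
ft_force: [0.2, -0.2, 0.7]
width: 0.0392
grip_force: 0.0
time: 32.17
ee_pos: [0.4524, -0.1008, 0.2009]
eef_rot: [0.068, 0.998, 0.0, 0.0]
ft_force: [-1.0, -0.7, -0.4]
width: 0.0393
grip_force: 0.0
wrist 0.85 [ 417.2 -218.9   -8.5  132.6   23.8] [ 415.2 -218.3]
top 0.46 [ 494.2 -228.3   -8.3   51.7   21.4] [ 494.1 -228.8]
side 0.65 [ 437.3 -218.9   -8.5  170.4   34.1] [ 437.  -219.7]
```

```bash
python3 -c "
from bench import r
print(r.read_state()['time']); print(r.close_job())"
```

```text
32.4667
the job is handed in; nothing more can be done
None
```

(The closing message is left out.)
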